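# Walk the die block square to the press's register bar

### The arm

A 6-joint arm with a two-finger parallel gripper is mounted at the origin on the work surface. World frame = base frame: x ahead of the robot, y to its left, z up, the work surface at z = 0. Lengths are in m, angles in rad, forces in N, time in s.
With the tool pointing down it reaches from about 0.4 to 0.825 m from the base axis. Payload 7 kg.
Tool frame: the origin (TCP) lies midway between the tips of the shut fingers; the grasp point (between the pads) lies hold_point_z behind it (hold_point_z is the distance from the TCP to the grasp point, in m); z points along the fingers, y is the line along which they close (so a half turn about z gives the same grasp; the last joint's range is limited). The gripper opens to 88 mm and grips with 3 to 60 N. Pads are 19 mm wide; open, the fingers measure 130 mm over their backs; the gripper's body (78 mm by 193 mm) begins 47 mm behind the grasp point.
Start: joints at [1.42, 0.359, 0.012, 0, -1.224, -0.288], TCP at [0.287, 0.611, 0.227] pointing down, gripper open.
Joint ranges: [-3.07, 3.07], [-1.43, 2.12], [-1.02, 1.25], [-3.03, 1.67], [-3.05, -0], [-3.03, 3.03]. Speed limits (rad/s): [2.39, 2.39, 3.01, 3.14, 3.14, 3.14].

### API

Orientations are given as [roll, pitch, yaw] about the fixed x, y, z axes, in that order (R = Rz(yaw) Ry(pitch) Rx(roll)).
In Python, from station import * gives the robot as it stands.
- The arm moves only by the tool apply_moves, never from a script. Its argument "steps" is a list of rows, each an object with "translation": the shift along the world's x, y, z scaled (see below), a list of three; "rotation": the turn, a rotation vector about the world's x, y, z scaled (see below), a list of three. A call has exactly 10 rows; each row is the pose to reach, as a shift and turn from the pose commanded when the call began; what a row does not reach only later rows make up. The controller multiplies each number of a shift by 250 mm and each number of a turn by 30 degrees. A row lasts 1/12 s, in which the tool goes at most 41.7 mm and 7.16 degrees, less where a joint would pass 70% of its speed; a pose out of reach is approached as far as the arm can. A call with a number of a shift or a turn outside -1 to 1 is refused whole. A call with a gripper value outside its range is refused whole. "jaw" is the closure, from -1 (fully open) to 1 (shut), so that 0 is half open, set as the call begins (left out, the last holds). The fingers move at their own pace and stop on an object; "newtons" is the grip in N (left out, the last holds). Time passes only in rows, so rows that repeat a pose let the fingers close, or fill a call up. It gives the time, the measured TCP pose, the force, the opening and the grip force at its end, in the units of the state.
- get_state(): the state, without advancing time (a new reading comes with each control period).
- grab_frame(name): name is "scene" or "top"; returns the picture (480x640x3 uint8, blue, green, red); there is no depth.
- camera_model(name): a dict with "fx", "fy", "cx", "cy" (pixels), "xyz" and "rotation" of the camera in the world. Camera axes: x right, y down, z forward; pixel columns grow to the right and rows downward; lengths in m; the calibration is good to about 2 mm. A picture is of the moment at which its call begins. camera_model takes no time and is no camera call.
- job_done(): hands the job in; it is judged then, once.
The state is a dict: "t": time; "q": joint angles; "qd": joint speeds; "joint_efforts": joint torques, N m; "eef_pos": TCP position; "ee_rot": TCP orientation; "force": force on the tool from outside, world axes, zero at the start; "moment": the same for the moment, N m; "width": finger opening in m; "gripper_force": force on a finger pad.
Only numpy, scipy, OpenCV 4.12 (cv2) and the standard library are available. Lean on these libraries where they do the work, as an engineer would, in place of code of your own. Each camera call takes 0.05 s, during which the arm holds its last target. There are 200 camera calls.

### The job

A heavy engraved die block lies askew on the bed of the table-top printing press. It is too wide to grip: without lifting or tipping it, push it round with the fingertips, nudging one corner after another, until one of its two long sides sits flush along the register bar at the far edge of the bed, with the block in the middle of the bar's length. Then draw back and leave the other things where they are.

Things in the scene. Friction and masses are not known exactly. Their poses are not given: they have to be found in the camera images.
- die_block: The heavy die block: flat, dark cast iron, 132 x 100 mm and 28 mm high, with a copper plate on top, lying on the bed on the rim of its hollow underside. About 1.6 kg, friction on the bed about 0.6 (both vary by some 15 percent): 7 to 13 N slides it. Origin: centre of its underside; y along the 132 mm, x along the 100 mm, z up. The long sides are alike; either may go to the bar.
- bar_mid (a point): Middle of the register bar's length, on its working face (towards the robot), level with the bed's surface. y runs along the bar, x points squarely into the bar (away from the robot), z up. The bar is a fixed dark steel strip, 260 mm long (130 mm each way), 20 mm wide, 10 mm high above the bed, with two small brass thumb screws on top, 112 mm either side of the middle, 20 mm above the bed.
- press: The fixed printing press. Origin: on the table below bar_mid, same axes. Its bed is a flat steel plate with its surface 90 mm above the table; from bar_mid it reaches 260 mm to -x (the robot's side), 40 mm to +x, 300 mm to +y and 420 mm to -y. The roller and its side frames stand across the bed from 280 to 410 mm to -y and rise 240 mm above the table. It may be turned up to 9 degrees.
- ink_tin: A round ink tin, 55 mm diameter and 36 mm high, standing on the bed (origin: centre of its underside). Leave alone. The tin, the loupe and the brass weight stand in each other's places from one start to the next.
- loupe: A small steel folding loupe, 38 x 38 mm and 42 mm high, standing open on the bed (origin: centre of its underside). Leave alone.
- weight: A brass balance weight, 42 mm diameter and 50 mm high with a knob, standing on the bed (origin: centre of its underside). Leave alone.
- brayer: An ink roller with a wooden handle, lying on the table left of the press, about 116 x 165 mm and 35 mm high. Leave alone.
- small_block: A small spare die block, 50 x 70 x 24 mm, lying on the table to the right of the press. Leave alone.
Mind the look-alikes: they are no part of the job. What is shaped like the die_block but turquoise is not meant.

How it is judged:
At the end, for the whole second after the job is handed in: The die block lies flat and still on the bed with a long side against the register bar: parallel to it within 0.03 rad, no gap over 3.5 mm, and its centre within 20 mm of the middle of the bar; no bystander has moved 15 mm or more (angle between the y axis of die_block and the y axis of bar_mid, either way round below 0.03 rad and x of die_block in the frame of bar_mid between -0.0535 and -0.047 m and y of die_block in the frame of bar_mid between -0.02 and 0.02 m and z of die_block in the frame of bar_mid between -0.004 and 0.004 m and angle between die_block's own z axis and vertical below 0.04 rad and linear speed of die_block below 0.01 m/s and distance of each of ink_tin, loupe, weight, brayer, small_block from where it was at the start of the episode below 0.015 m); the robot touches nothing.
It fails at once if the arm or the gripper's body, not the fingers, shoves the die block (contact force between the arm and die_block above 5 N).
It fails at once if the die block is lifted or tipped (8 mm or 0.12 rad) (z of die_block in the frame of bar_mid above 0.008 m or angle between die_block's own z axis and vertical above 0.12 rad).
It fails at once if a bystander is moved 15 mm or more, or tipped over (distance of any of ink_tin, loupe, weight, brayer, small_block from where it was at the start of the episode above 0.015 m or angle between any of ink_tin, loupe, weight, brayer, small_block's own z axis and vertical above 0.5 rad).
It also fails if it takes over 64 s, if anything falls off the work surface, if the arm or the gripper's body presses on something with over 40 N, if the wrist force passes 120 N, or if a joint passes its speed limit or range.

## Working session

There is one attempt and no reset: what is moved stays moved. The work goes in short steps, Python scripts to look and compute and a tool call to move; the robot and the scene stay as the last step left them, time stands still between calls to the robot, and variables do not carry over. Pictures are saved under pics/ and viewed, at most 10 in all, crops included, and the job is handed in when it is done.

Besides the shell and the picture viewer there is one more tool, called after "Request:" as name(argument=value, ...) on one line, values as JSON. apply_moves: Moves the arm, as the interface text tells. Shifts and turns lie within -1 to 1; 1 stands for 250 mm of shift or 30 degrees of turn. Its arguments: {"type":"object","properties":{"steps":{"type":"array"},"jaw":{"type":"number"},"newtons":{"type":"number"}},"required":["steps"]}

```bash
mkdir -p pics; ls
python3 - <<'E'
from station import *
import cv2
for n in ("scene","top"):
    cv2.imwrite(f"pics/{n}0.png",grab_frame(n)); print(n,camera_model(n))
s=get_state(); print(s)
E
```

```text
pics
scene {'fx': 499.43372354171544, 'fy': 499.43372354171544, 'cx': 317.70908331506155, 'cy': 241.9100956257456, 'xyz': array([ 1.43551644, -0.21067423,  0.74241414]), 'rotation': array([-2.15348606e+00, -1.80882953e-03,  1.39292662e+00])}
top {'fx': 454.01393987701175, 'fy': 454.01393987701175, 'cx': 324.6840092834853, 'cy': 241.56308866960563, 'xyz': array([ 0.23551922, -0.03750598,  1.37526234]), 'rotation': array([-2.96864669,  0.02209326, -1.58446751])}
{'t': 0.1, 'q': array([ 1.42007456e+00,  3.59361538e-01,  1.11562386e-02, -2.95793021e-04,
       -1.22408923e+00, -2.88105009e-01]), 'qd': array([-7.23577286e-04, -1.59381047e-03,  2.66312014e-03,  2.91676509e-03,
        9.14035194e-05,  1.30620217e-03]), 'joint_efforts': array([-1.03484264e-03, -5.84167099e+01,  2.93749702e+01,  7.01545939e+00,
        1.01423595e-02, -5.01058003e-05]), 'eef_pos': array([0.28663383, 0.61064505, 0.22569124]), 'ee_rot': array([ 3.14007719e+00, -1.59115359e-04, -4.38927374e-01]), 'force': array([-0.25747627, -0.16719328, -0.80141963]), 'moment': array([ 0.00494977,  0.01913661, -0.0107624 ]), 'gripper_force': 0.0, 'width': 0.08739776064008432}
```

View pics/top0.png

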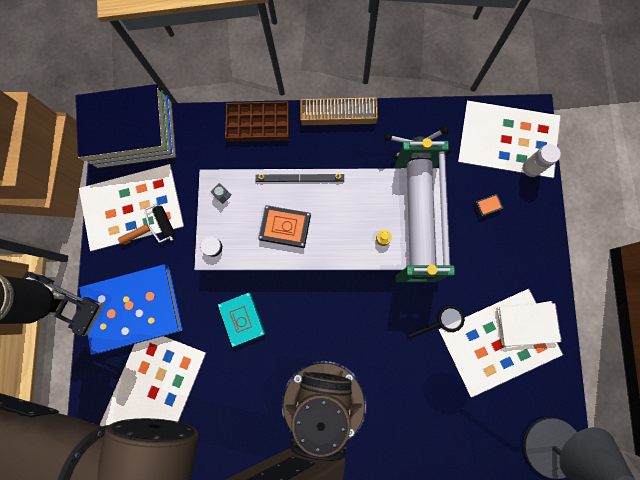

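View pics/scene0.png

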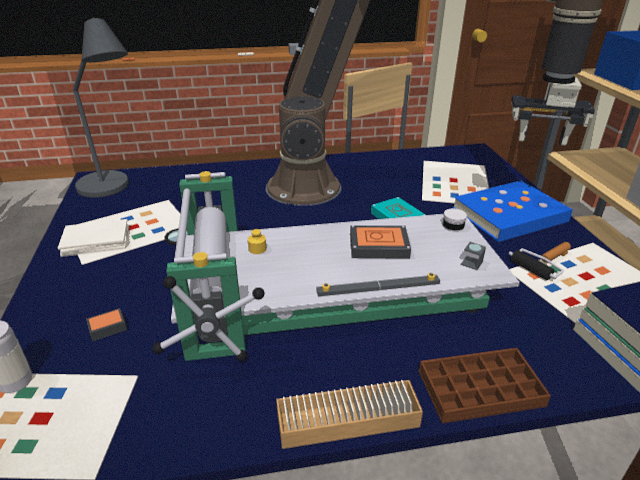

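The top view shows the die block at about (285,227), with the bar at row 178 and its screws at (262,177) and (338,177). The loupe is at (221,192), the tin at (211,246) and the weight at (383,238). The scene view agrees: block (380,241), screws (326,288) and (431,276).

```bash
cat > h.py <<'E'
from station import *
import cv2, numpy as np
from scipy.spatial.transform import Rotation as R
def ray(n,uv):
    c=camera_model(n); d=np.array([(uv[0]-c['cx'])/c['fx'],(uv[1]-c['cy'])/c['fy'],1])
    return np.array(c['xyz']),R.from_euler('xyz',c['rotation']).as_matrix()@d
def onz(n,uv,z):
    o,d=ray(n,uv); return o+d*(z-o[2])/d[2]
def tri(a,b):
    (o,d),(p,e)=ray('top',a),ray('scene',b)
    s=np.linalg.lstsq(np.c_[d,-e],p-o,rcond=None)[0]
    x,y=o+d*s[0],p+e*s[1]; return (x+y)/2,np.linalg.norm(x-y)
def blobs(im,lo,hi,box,amin=6):
    m=cv2.inRange(cv2.cvtColor(im,cv2.COLOR_BGR2HSV),lo,hi); k=np.zeros_like(m)
    x0,y0,x1,y1=box; k[y0:y1,x0:x1]=m[y0:y1,x0:x1]
    cs=[c for c in cv2.findContours(k,cv2.RETR_EXTERNAL,cv2.CHAIN_APPROX_NONE)[0] if cv2.contourArea(c)>=amin]
    return sorted(cs,key=cv2.contourArea,reverse=True)
def cen(c):
    m=cv2.moments(c); return np.array([m['m10'],m['m01']])/m['m00']
ORANGE=((3,120,120),(16,255,255)); BRASS=((19,120,90),(32,255,255)); DARK=((0,0,0),(180,255,95))
def rectw(n,c,z):
    p=np.array([onz(n,q[0],z)[:2] for q in c])*1000
    (x,y),(w,h),a=cv2.minAreaRect(p.astype(np.float32))
    if w>h: a-=90   # a: direction of short side (x axis); long = a+90
    return x,y,min(w,h),max(w,h),(a+90)%180-90
E
cat > m.py <<'E'
from h import *
t,s=grab_frame('top'),grab_frame('scene')
ot=blobs(t,*ORANGE,(205,185,395,268),100)[0]; os_=blobs(s,*ORANGE,(300,200,470,280),100)[0]
ot,os_=cv2.convexHull(ot),cv2.convexHull(os_)
print('copper tri',tri(cen(ot),cen(os_)))
for n,c in(('top',ot),('scene',os_)): print(n,np.round(rectw(n,c,.1185),1))
E
python3 - <<'E'
exec(open('m.py').read())
a=blobs(t,*BRASS,(250,165,350,190),3);b=blobs(s,*BRASS,(310,265,450,300),3)
a=sorted([cen(c) for c in a[:2]],key=lambda p:-p[0]);b=sorted([cen(c) for c in b[:2]],key=lambda p:p[0])
P=[]
for p,q in zip(a,b): r=tri(p,q);P.append(r[0]);print(p,q,r)
print('sep',np.linalg.norm(P[0]-P[1]),'mid',(P[0]+P[1])/2)
d=P[1]-P[0];print('yaw',np.degrees(np.arctan2(-d[0],d[1])))
# dark bar & block outlines
for nm,box,z in(('bar',(245,170,355,188),.1),('block',(250,195,320,255),.118)):
    c=cv2.convexHull(blobs(t,(0,0,0),(180,255,110),box,30)[0]); print(nm,np.round(rectw('top',c,z),1))
w=blobs(t,*BRASS,(370,225,395,250),10)[0];print('weight',onz('top',cen(w),.12))
for uv in((211,246),(221,192)):print(onz('top',uv,.12))
cv2.imwrite('pics/c.png',np.vstack([cv2.resize(t[160:275,190:400],None,fx=3,fy=3)[:300],cv2.resize(s[200:300,300:510],None,fx=3,fy=3)]))
E
```

```text
copper tri (array([0.50430163, 0.10216329, 0.11793671]), np.float64(0.001062257730461841))
top [504.4 101.8  76.3 105.1 -11.1]
scene [503.3 103.2  77.1 104.6 -10. ]
[337.63888889 175.81481481] [325.55367232 287.83615819] (array([ 0.65205477, -0.05264683,  0.10364483]), np.float64(0.000485723885298906))
[260.73148148 176.27777778] [430.62424242 277.12121212] (array([0.65528978, 0.17197813, 0.1035592 ]), np.float64(0.00025795940540666385))
sep 0.2246482651296022 mid [0.65367227 0.05966565 0.10360201]
yaw -0.8251068599187975
bar [650.4  59.2  21.3 255.4  -1.2]
block [501.4 100.5 103.1 133.5 -10.5]
weight [ 0.4646572  -0.17791226  0.12      ]
[0.44813947 0.30784035 0.12      ]
[0.60518218 0.28357619 0.12      ]
```

View pics/c.png

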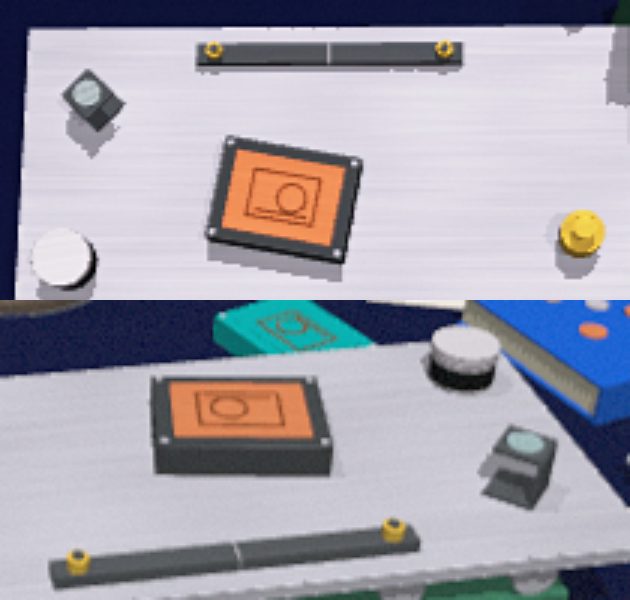

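Request:
apply_moves(steps=[{"translation": [0.04, -0.08, 0], "rotation": [0, 0, -0.07]}, {"translation": [0.08, -0.16, 0], "rotation": [0, 0, -0.15]}, {"translation": [0.13, -0.24, 0], "rotation": [0, 0, -0.23]}, {"translation": [0.18, -0.32, 0], "rotation": [0, 0, -0.31]}, {"translation": [0.22, -0.4, 0], "rotation": [0, 0, -0.39]}, {"translation": [0.26, -0.48, 0], "rotation": [0, 0, -0.47]}, {"translation": [0.31, -0.56, 0], "rotation": [0, 0, -0.55]}, {"translation": [0.35, -0.64, 0], "rotation": [0, 0, -0.62]}, {"translation": [0.4, -0.72, 0], "rotation": [0, 0, -0.68]}, {"translation": [0.44, -0.8, 0], "rotation": [0, 0, -0.73]}], jaw=0)

```text
t: 1.03
eef_pos: [0.3973, 0.4099, 0.2265]
ee_rot: [3.141, -0.0, -0.823]
force: [-0.2, 0.5, 0.6]
width: 0.0441
gripper_force: 0.0
```

Request:
apply_moves(steps=[{"translation": [0.04, -0.08, 0], "rotation": [0, 0, -0.07]}, {"translation": [0.08, -0.16, 0], "rotation": [0, 0, -0.15]}, {"translation": [0.13, -0.24, 0], "rotation": [0, 0, -0.23]}, {"translation": [0.18, -0.32, 0], "rotation": [0, 0, -0.31]}, {"translation": [0.22, -0.4, 0], "rotation": [0, 0, -0.39]}, {"translation": [0.26, -0.48, 0], "rotation": [0, 0, -0.47]}, {"translation": [0.31, -0.56, 0], "rotation": [0, 0, -0.55]}, {"translation": [0.35, -0.64, 0], "rotation": [0, 0, -0.62]}, {"translation": [0.4, -0.72, 0], "rotation": [0, 0, -0.68]}, {"translation": [0.43, -0.8, 0], "rotation": [0, 0, -0.73]}])

```text
t: 1.87
eef_pos: [0.505, 0.2099, 0.2264]
ee_rot: [3.142, -0.0, -1.205]
force: [0.9, -0.0, -0.6]
width: 0.0438
gripper_force: 0.0
```

Request:
apply_moves(steps=[{"translation": [0, 0, 0], "rotation": [0, 0, -0.1]}, {"translation": [0, 0, 0], "rotation": [0, 0, -0.2]}, {"translation": [0, 0, 0], "rotation": [0, 0, -0.3]}, {"translation": [0, 0, 0], "rotation": [0, 0, -0.4]}, {"translation": [0, 0, 0], "rotation": [0, 0, -0.5]}, {"translation": [0, 0, 0], "rotation": [0, 0, -0.6]}, {"translation": [0, 0, -0.05], "rotation": [0, 0, -0.66]}, {"translation": [0, 0, -0.1], "rotation": [0, 0, -0.72]}, {"translation": [0, 0, -0.15], "rotation": [0, 0, -0.72]}, {"translation": [0, 0, -0.2], "rotation": [0, 0, -0.72]}])

```text
t: 2.7
eef_pos: [0.5042, 0.2109, 0.176]
ee_rot: [-3.142, 0.0, -1.581]
force: [-0.3, -0.1, 0.2]
width: 0.0439
gripper_force: 0.0
```

Request:
apply_moves(steps=[{"translation": [0, 0, -0.04], "rotation": [0, 0, 0]}, {"translation": [0, 0, -0.08], "rotation": [0, 0, 0]}, {"translation": [0, 0, -0.12], "rotation": [0, 0, 0]}, {"translation": [0, 0, -0.16], "rotation": [0, 0, 0]}, {"translation": [0, 0, -0.2], "rotation": [0, 0, 0]}, {"translation": [0, 0, -0.24], "rotation": [0, 0, 0]}, {"translation": [0, 0, -0.27], "rotation": [0, 0, 0]}, {"translation": [0, 0, -0.29], "rotation": [0, 0, 0]}, {"translation": [0, 0, -0.31], "rotation": [0, 0, 0]}, {"translation": [0, 0, -0.31], "rotation": [0, 0, 0]}])

```text
t: 3.53
eef_pos: [0.5039, 0.2108, 0.0981]
ee_rot: [3.141, -0.001, -1.58]
force: [-0.4, -0.5, -0.6]
width: 0.0439
gripper_force: 0.0
```

Request:
apply_moves(steps=[{"translation": [0, -0.015, 0], "rotation": [0, 0, 0]}, {"translation": [0, -0.03, 0], "rotation": [0, 0, 0]}, {"translation": [0, -0.045, 0], "rotation": [0, 0, 0]}, {"translation": [0, -0.06, 0], "rotation": [0, 0, 0]}, {"translation": [0, -0.075, 0], "rotation": [0, 0, 0]}, {"translation": [0, -0.09, 0], "rotation": [0, 0, 0]}, {"translation": [0, -0.105, 0], "rotation": [0, 0, 0]}, {"translation": [0, -0.12, 0], "rotation": [0, 0, 0]}, {"translation": [0, -0.13, 0], "rotation": [0, 0, 0]}, {"translation": [0, -0.14, 0], "rotation": [0, 0, 0]}])

```text
t: 4.37
eef_pos: [0.5046, 0.1775, 0.0994]
ee_rot: [-3.14, 0.003, -1.581]
force: [-3.5, 8.9, 0.4]
width: 0.0437
gripper_force: 4.3
```

Request:
apply_moves(steps=[{"translation": [0, -0.016, 0], "rotation": [0, 0, 0]}, {"translation": [0, -0.032, 0], "rotation": [0, 0, 0]}, {"translation": [0, -0.048, 0], "rotation": [0, 0, 0]}, {"translation": [0, -0.064, 0], "rotation": [0, 0, 0]}, {"translation": [0, -0.08, 0], "rotation": [0, 0, 0]}, {"translation": [0, -0.096, 0], "rotation": [0, 0, 0]}, {"translation": [0, -0.112, 0], "rotation": [0, 0, 0]}, {"translation": [0, -0.128, 0], "rotation": [0, 0, 0]}, {"translation": [0, -0.144, 0], "rotation": [0, 0, 0]}, {"translation": [0, -0.15, 0], "rotation": [0, 0, 0]}])

```text
t: 5.2
eef_pos: [0.505, 0.1399, 0.0994]
ee_rot: [-3.14, 0.003, -1.58]
force: [-0.9, 8.5, -1.3]
width: 0.044
gripper_force: 4.3
```

```bash
python3 m.py; python3 -c "
from h import *
t=grab_frame('top');cv2.imwrite('pics/d.png',cv2.resize(t[160:280,180:400],None,fx=3,fy=3));print(get_state()['eef_pos'],get_state()['force'])"
```

```text
copper tri (array([0.51837337, 0.06178911, 0.11805896]), np.float64(0.0011719080030799653))
top [518.8  62.3  75.6 102.6  -0.6]
scene [ 5.178e+02  6.280e+01  7.850e+01  1.037e+02 -5.000e-01]
[0.50496345 0.13965164 0.09934569] [ 0.77701766  6.26521582 -1.20874638]
```

View pics/d.png

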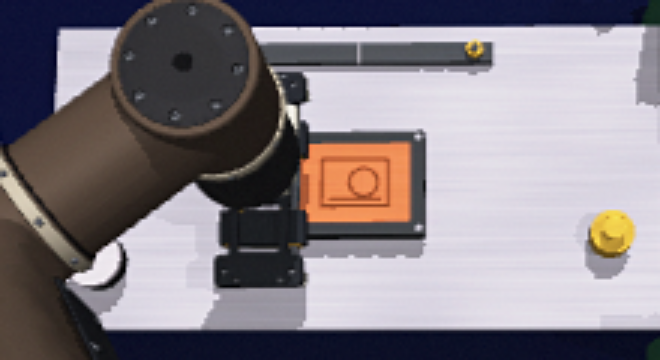

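The block is now aligned, with its centre at about (.518, .063). Next I go round to the near side.

Request:
apply_moves(steps=[{"translation": [0, 0.05, 0], "rotation": [0, 0, 0]}, {"translation": [0, 0.1, 0], "rotation": [0, 0, 0]}, {"translation": [0, 0.12, 0.05], "rotation": [0, 0, 0]}, {"translation": [0, 0.12, 0.15], "rotation": [0, 0, 0]}, {"translation": [0, 0.12, 0.25], "rotation": [0, 0, 0.15]}, {"translation": [0, 0.12, 0.35], "rotation": [0, 0, 0.35]}, {"translation": [0, 0.12, 0.42], "rotation": [0, 0, 0.55]}, {"translation": [0, 0.12, 0.44], "rotation": [0, 0, 0.75]}, {"translation": [0, 0.12, 0.44], "rotation": [0, 0, 0.9]}, {"translation": [0, 0.12, 0.44], "rotation": [0, 0, 1]}])

```text
t: 6.18
eef_pos: [0.5045, 0.1695, 0.2099]
ee_rot: [-3.14, 0.0, -1.052]
force: [0.6, 0.1, -0.5]
width: 0.0441
gripper_force: 0.0
```

Request:
apply_moves(steps=[{"translation": [-0.03, -0.05, 0], "rotation": [0, 0, 0.1]}, {"translation": [-0.06, -0.1, 0], "rotation": [0, 0, 0.2]}, {"translation": [-0.09, -0.15, 0], "rotation": [0, 0, 0.3]}, {"translation": [-0.12, -0.2, 0], "rotation": [0, 0, 0.4]}, {"translation": [-0.15, -0.25, 0], "rotation": [0, 0, 0.5]}, {"translation": [-0.18, -0.3, 0], "rotation": [0, 0, 0.6]}, {"translation": [-0.21, -0.35, 0], "rotation": [0, 0, 0.7]}, {"translation": [-0.24, -0.38, 0], "rotation": [0, 0, 0.8]}, {"translation": [-0.27, -0.41, 0], "rotation": [0, 0, 0.9]}, {"translation": [-0.3, -0.43, 0], "rotation": [0, 0, 1]}], jaw=-0.6)

```text
t: 7.02
eef_pos: [0.4289, 0.061, 0.2092]
ee_rot: [3.141, -0.0, -0.53]
force: [0.6, 0.1, 0.3]
width: 0.0701
gripper_force: 0.0
```

Request:
apply_moves(steps=[{"translation": [0, 0, 0], "rotation": [0, 0, 0.1]}, {"translation": [0, 0, 0], "rotation": [0, 0, 0.2]}, {"translation": [0, 0, 0], "rotation": [0, 0, 0.3]}, {"translation": [0, 0, 0], "rotation": [0, 0, 0.4]}, {"translation": [0, 0, 0], "rotation": [0, 0, 0.5]}, {"translation": [0, 0, 0], "rotation": [0, 0, 0.6]}, {"translation": [0, 0, 0], "rotation": [0, 0, 0.7]}, {"translation": [0, 0, 0], "rotation": [0, 0, 0.8]}, {"translation": [0, 0, 0], "rotation": [0, 0, 0.9]}, {"translation": [0, 0, 0], "rotation": [0, 0, 0.99]}])

```text
t: 7.85
eef_pos: [0.4293, 0.0617, 0.2092]
ee_rot: [3.141, 0.0, -0.012]
force: [0.5, -0.1, 0.4]
width: 0.0698
gripper_force: 0.0
```

```bash
python3 m.py
```

```text
copper tri (array([0.53300957, 0.04047538, 0.1288528 ]), np.float64(0.035132808454385656))
top [531.   22.5  28.3  51.4 -83.9]
scene [ 5.178e+02  6.350e+01  7.820e+01  1.051e+02 -2.000e-01]
```

Request:
apply_moves(steps=[{"translation": [0, 0, -0.06], "rotation": [0, 0, 0]}, {"translation": [0, 0, -0.12], "rotation": [0, 0, 0]}, {"translation": [0, 0, -0.18], "rotation": [0, 0, 0]}, {"translation": [0, 0, -0.24], "rotation": [0, 0, 0]}, {"translation": [0, 0, -0.3], "rotation": [0, 0, 0]}, {"translation": [0, 0, -0.35], "rotation": [0, 0, 0]}, {"translation": [0, 0, -0.39], "rotation": [0, 0, 0]}, {"translation": [0, 0, -0.42], "rotation": [0, 0, 0]}, {"translation": [0, 0, -0.44], "rotation": [0, 0, 0]}, {"translation": [0, 0, -0.44], "rotation": [0, 0, 0]}])

```text
t: 8.78
eef_pos: [0.4289, 0.061, 0.0983]
ee_rot: [3.141, 0.001, -0.015]
force: [0.0, 0.1, -0.1]
width: 0.0702
gripper_force: 0.0
```

Request:
apply_moves(steps=[{"translation": [0.015, 0, 0], "rotation": [0, 0, 0]}, {"translation": [0.03, 0, 0], "rotation": [0, 0, 0]}, {"translation": [0.045, 0, 0], "rotation": [0, 0, 0]}, {"translation": [0.06, 0, 0], "rotation": [0, 0, 0]}, {"translation": [0.075, 0, 0], "rotation": [0, 0, 0]}, {"translation": [0.09, 0, 0], "rotation": [0, 0, 0]}, {"translation": [0.105, 0, 0], "rotation": [0, 0, 0]}, {"translation": [0.12, 0, 0], "rotation": [0, 0, 0]}, {"translation": [0.135, 0, 0], "rotation": [0, 0, 0]}, {"translation": [0.15, 0, 0], "rotation": [0, 0, 0]}])

```text
t: 9.62
eef_pos: [0.4632, 0.0598, 0.0982]
ee_rot: [3.139, 0.007, -0.016]
force: [-16.0, 1.2, 11.2]
width: 0.0702
gripper_force: 7.8
```

Request:
apply_moves(steps=[{"translation": [0.018, 0, 0], "rotation": [0, 0, 0]}, {"translation": [0.036, 0, 0], "rotation": [0, 0, 0]}, {"translation": [0.054, 0, 0], "rotation": [0, 0, 0]}, {"translation": [0.072, 0, 0], "rotation": [0, 0, 0]}, {"translation": [0.09, 0, 0], "rotation": [0, 0, 0]}, {"translation": [0.108, 0, 0], "rotation": [0, 0, 0]}, {"translation": [0.126, 0, 0], "rotation": [0, 0, 0]}, {"translation": [0.144, 0, 0], "rotation": [0, 0, 0]}, {"translation": [0.16, 0, 0], "rotation": [0, 0, 0]}, {"translation": [0.17, 0, 0], "rotation": [0, 0, 0]}])

```text
t: 10.45
eef_pos: [0.5055, 0.0594, 0.0982]
ee_rot: [3.139, 0.008, -0.016]
force: [-15.9, -0.2, 12.0]
width: 0.0703
gripper_force: 8.0
```

```bash
python3 m.py; python3 -c "
from h import *
t=grab_frame('scene');cv2.imwrite('pics/e.png',cv2.resize(t[170:310,260:520],None,fx=3,fy=3));print(get_state()['eef_pos'],get_state()['force'])"
```

```text
[0.50592868 0.0594118  0.09815769] [-11.15205161  -1.05064864   7.34570092]Traceback (most recent call last):
  File "m.py", line 3, in <module>
    ot=blobs(t,*ORANGE,(205,185,395,268),100)[0]; os_=blobs(s,*ORANGE,(300,200,470,280),100)[0]
       ~~~~~~~~~~~~~~~~~~~~~~~~~~~~~~~~~~~~~~^^^
IndexError: list index out of range
```

View pics/e.png

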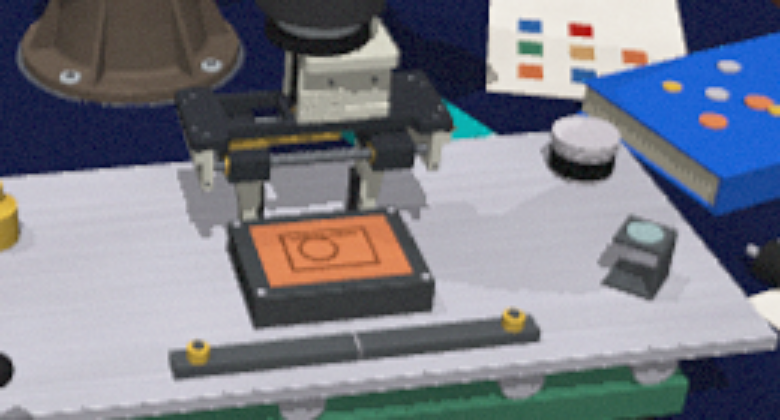

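The view shows both fingers square behind the block, the block parallel to the bar, and a gap of about 28 mm. I continue and then ease into contact.

Request:
apply_moves(steps=[{"translation": [0.012, 0, 0], "rotation": [0, 0, 0]}, {"translation": [0.024, 0, 0], "rotation": [0, 0, 0]}, {"translation": [0.036, 0, 0], "rotation": [0, 0, 0]}, {"translation": [0.048, 0, 0], "rotation": [0, 0, 0]}, {"translation": [0.06, 0, 0], "rotation": [0, 0, 0]}, {"translation": [0.07, 0, 0], "rotation": [0, 0, 0]}, {"translation": [0.08, 0, 0], "rotation": [0, 0, 0]}, {"translation": [0.088, 0, 0], "rotation": [0, 0, 0]}, {"translation": [0.094, 0, 0], "rotation": [0, 0, 0]}, {"translation": [0.1, 0, 0], "rotation": [0, 0, 0]}])

```text
t: 11.43
eef_pos: [0.53, 0.0594, 0.0981]
ee_rot: [3.139, 0.008, -0.016]
force: [-14.5, 0.1, 9.6]
width: 0.07
gripper_force: 7.4
```

Request:
apply_moves(steps=[{"translation": [0.001, 0, 0], "rotation": [0, 0, 0]}, {"translation": [0.002, 0, 0], "rotation": [0, 0, 0]}, {"translation": [0.003, 0, 0], "rotation": [0, 0, 0]}, {"translation": [0.004, 0, 0], "rotation": [0, 0, 0]}, {"translation": [0.005, 0, 0], "rotation": [0, 0, 0]}, {"translation": [0.006, 0, 0], "rotation": [0, 0, 0]}, {"translation": [0.007, 0, 0], "rotation": [0, 0, 0]}, {"translation": [0.008, 0, 0], "rotation": [0, 0, 0]}, {"translation": [0.008, 0, 0], "rotation": [0, 0, 0]}, {"translation": [0.008, 0, 0], "rotation": [0, 0, 0]}])

```text
t: 12.27
eef_pos: [0.5316, 0.0595, 0.0981]
ee_rot: [3.139, 0.009, -0.016]
force: [-15.6, 0.5, 11.4]
width: 0.0702
gripper_force: 8.1
```

Not at the bar yet, so I push on in 2 mm steps.

Request:
apply_moves(steps=[{"translation": [0.001, 0, 0], "rotation": [0, 0, 0]}, {"translation": [0.002, 0, 0], "rotation": [0, 0, 0]}, {"translation": [0.003, 0, 0], "rotation": [0, 0, 0]}, {"translation": [0.004, 0, 0], "rotation": [0, 0, 0]}, {"translation": [0.005, 0, 0], "rotation": [0, 0, 0]}, {"translation": [0.006, 0, 0], "rotation": [0, 0, 0]}, {"translation": [0.007, 0, 0], "rotation": [0, 0, 0]}, {"translation": [0.008, 0, 0], "rotation": [0, 0, 0]}, {"translation": [0.008, 0, 0], "rotation": [0, 0, 0]}, {"translation": [0.008, 0, 0], "rotation": [0, 0, 0]}])

```text
t: 13.1
eef_pos: [0.5317, 0.0594, 0.0981]
ee_rot: [3.139, 0.012, -0.016]
force: [-24.9, 4.7, 19.1]
width: 0.0698
gripper_force: 12.6
```

Request:
apply_moves(steps=[{"translation": [0.001, 0, 0], "rotation": [0, 0, 0]}, {"translation": [0.002, 0, 0], "rotation": [0, 0, 0]}, {"translation": [0.003, 0, 0], "rotation": [0, 0, 0]}, {"translation": [0.004, 0, 0], "rotation": [0, 0, 0]}, {"translation": [0.005, 0, 0], "rotation": [0, 0, 0]}, {"translation": [0.006, 0, 0], "rotation": [0, 0, 0]}, {"translation": [0.007, 0, 0], "rotation": [0, 0, 0]}, {"translation": [0.008, 0, 0], "rotation": [0, 0, 0]}, {"translation": [0.008, 0, 0], "rotation": [0, 0, 0]}, {"translation": [0.008, 0, 0], "rotation": [0, 0, 0]}])

```text
t: 13.93
eef_pos: [0.5317, 0.0593, 0.0979]
ee_rot: [3.138, 0.015, -0.016]
force: [-32.3, 6.0, 24.6]
width: 0.0701
gripper_force: 16.6
```

The block has stopped at the bar: the force rises and there is no more travel. I draw back along -x, then up and clear of the view.

Request:
apply_moves(steps=[{"translation": [-0.02, 0, 0], "rotation": [0, 0, 0]}, {"translation": [-0.05, 0, 0], "rotation": [0, 0, 0]}, {"translation": [-0.1, 0, 0], "rotation": [0, 0, 0]}, {"translation": [-0.15, 0, 0], "rotation": [0, 0, 0]}, {"translation": [-0.2, 0, 0], "rotation": [0, 0, 0]}, {"translation": [-0.24, 0, 0.06], "rotation": [0, 0, 0]}, {"translation": [-0.26, 0, 0.16], "rotation": [0, 0, 0]}, {"translation": [-0.26, 0, 0.26], "rotation": [0, 0, 0]}, {"translation": [-0.26, 0, 0.36], "rotation": [0, 0, 0]}, {"translation": [-0.26, 0, 0.46], "rotation": [0, 0, 0]}])

```text
t: 14.77
eef_pos: [0.4754, 0.061, 0.2155]
ee_rot: [-3.141, -0.001, -0.015]
force: [-0.0, -0.5, 0.1]
width: 0.0702
gripper_force: 0.0
```

Request:
apply_moves(steps=[{"translation": [0, 0.1, 0], "rotation": [0, 0, 0]}, {"translation": [0, 0.2, 0], "rotation": [0, 0, 0]}, {"translation": [0, 0.3, 0], "rotation": [0, 0, 0]}, {"translation": [0, 0.4, 0], "rotation": [0, 0, 0]}, {"translation": [0, 0.5, 0], "rotation": [0, 0, 0]}, {"translation": [0, 0.6, 0], "rotation": [0, 0, 0]}, {"translation": [0, 0.7, 0], "rotation": [0, 0, 0]}, {"translation": [0, 0.8, 0], "rotation": [0, 0, 0]}, {"translation": [0, 0.9, 0], "rotation": [0, 0, 0]}, {"translation": [0, 1, 0], "rotation": [0, 0, 0]}])

```text
t: 15.6
eef_pos: [0.4754, 0.3125, 0.2141]
ee_rot: [-3.141, -0.001, -0.015]
force: [0.3, -0.0, -0.0]
width: 0.0702
gripper_force: 0.0
```

```bash
sed -i 's/(205,185,395,268)/(205,165,395,268)/;s/(300,200,470,280)/(300,200,470,295)/' m.py; python3 m.py; python3 -c "
from h import *
t=grab_frame('top');s=grab_frame('scene');cv2.imwrite('pics/f.png',np.vstack([cv2.resize(t[165:265,190:400],None,fx=3,fy=3),cv2.resize(s[205:305,300:510],None,fx=3,fy=3)]));print(get_state()['force'])"
```

```text
copper tri (array([0.59122051, 0.06193332, 0.11677796]), np.float64(0.00015080612179641233))
top [591.   62.   74.1 104.1  -1.1]
scene [591.7  61.8  78.2 104.3  -0.9]
[ 0.35714236 -0.88087813 -0.18025102]
```

View pics/f.png

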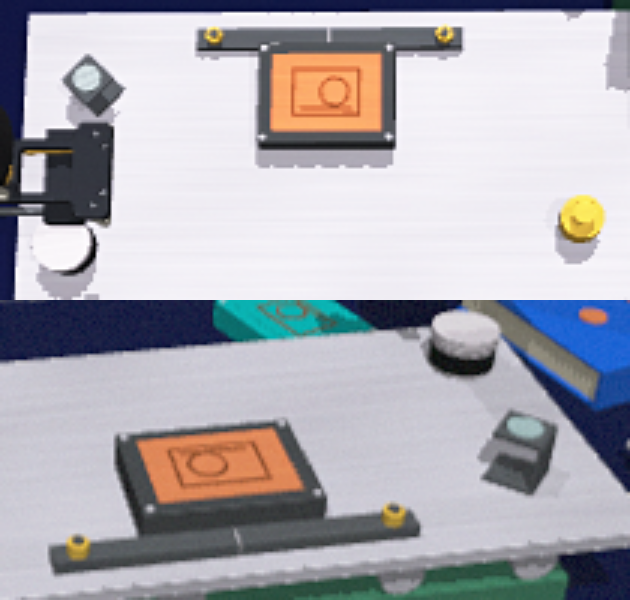

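The block sits flush against the bar in both views: angle about -1.0° against the bar's -0.8°, offset about 2 mm. The tin, loupe and weight show no visible shift, so I hand in.

```bash
python3 -c "
from station import *
print(job_done())"
```

```text
the job is handed in; nothing more can be done
None
```

I pushed the die block flush against the register bar, about 2 mm from the middle and parallel within about 0.2° by the camera images. I then drew the arm back, saw no shift in the tin, loupe or weight, and handed the job in; no verdict was returned.

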